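# Park the bench scraper in the empty blade guard

## Task

Park the loose bench scraper in the empty blade guard: slide its steel blade straight in under the low hood until the blade's edge is fully home against the back, and leave the scraper lying flat there. Do not disturb the other scraper, which is already parked in the second guard, or the scrubbing brush.

Things in the scene. Friction and masses are not known exactly. Their poses are not given: they have to be found in the camera images.
- scraper: loose bench scraper lying flat near the robot, 90x112x21 mm, 0.14 kg. Origin: centre of underside, z up. Red grip bar along y, 112 long, 21 thick and high, middle at x=+34.5 mm. Steel blade 2 mm thick, 110 wide, at the underside, from the grip to its free edge at x=-45 mm, which at the start points roughly away from the robot.
- blade_guard: empty one of 2 equal fixed steel guards, left or right. Origin: its middle, at table level (boards differ by 1 mm); z up, x into it. Mouth (robot side) x=-22 mm, back stop face x=+18. Between cheeks 144 mm; hood underside 17.5 mm up, top 22.5; no floor. Finger notch in hood: 70 mm wide, mouth to x=+4. Home: scraper origin at x=-27, edge at +18, its x axis opposite the guard's, grip outside.
- parked_scraper: a second scraper, same kind and same axes, already parked with its blade in the second, equal guard on the other side; loose, to be left alone
- brush: blue scrubbing brush standing on its white bristles at the left of the work, 30 x 110 x 42 mm, loose, to be left alone. Origin: centre of its underside, y along its length
There are look-alikes about, which are no part of the job. Leave any purple look-alike of the scraper alone.

How it is judged:
By the outcome, as a careful person would: the job done as asked, in the order asked, and still so for the second after the job is handed in, with the robot touching nothing.
It also fails if it takes over 45 s, if anything falls off the work surface, if the arm or the gripper's body presses on something with over 40 N, if the wrist force passes 120 N, or if a joint passes its speed limit or range.

## Robot

A 7-joint arm with a two-finger parallel gripper is mounted at the origin on a cart in front of the work surface, level with it; the furniture and walls round the work are solid. World frame = base frame: x ahead of the robot, y to its left, z up, the work surface at z = 0. Lengths are in mm, angles in rad, forces in N, time in s.
With the tool pointing down it reaches from about 400 to 875 mm from the base axis. Payload 4.4 kg.
Tool frame: the origin (TCP) lies where the fingers leave the gripper's body, on its centre line; the fingertips stand 73 mm ahead of it and the grasp point (between the pads) lies 54 mm ahead of it; z points along the fingers, y is the line along which they close (so a half turn about z gives the same grasp; the last joint's range is limited). The gripper opens to 85 mm and grips with 20 to 120 N. Pads are 22 mm wide; open, the fingers measure 114 mm over their backs; the gripper's body (76 mm by 85 mm) begins 54 mm behind the grasp point. The pads swing forward as they close: fully open they stand 13 mm farther back than shut.
Start: joints at [1.219, 0.628, 0.038, 1.517, -0.027, 0.996, -0.02], TCP at [183.276, -623.64, 303.913] pointing down, gripper open.
Joint ranges: [-3.06, 3.06], [-0.37, 2.12], [-1.25, 1.32], [0.18, 2.47], [-1.1, 4.24], [0.23, 1.98], [-2.94, 2.94]. Speed limits (rad/s): [2.57, 2.57, 3.14, 3.14, 3.14, 3.14, 3.14].

## Interface

Orientations are given as [roll, pitch, yaw] about the fixed x, y, z axes, in that order (R = Rz(yaw) Ry(pitch) Rx(roll)).
In Python, from cell import ctrl gives the robot as it stands.
- The arm moves only by the tool send_rows, never from a script. Its argument "rows" is a list that holds one entry, the list of rows, each a list of 6 numbers: the shift along the tool's x, y, z in cm, then the turn, a rotation vector about the tool's x, y, z in rad. In form: [[[tx, ty, tz, wx, wy, wz], ...]]. A call has 1 to 10 rows; each row is the pose to reach, as a shift and turn from the pose commanded when the call began, along the tool's axes at that moment; what a row does not reach only later rows make up. A row lasts 1/10 s, in which the tool goes at most 50 mm and 8.59 degrees, less where a joint would pass 70% of its speed; a pose out of reach is approached as far as the arm can. A call with a gripper value outside its range is refused whole. "grip" is the closure in counts, from 0 (fully open) to 255 (shut), set as the call begins (left out, the last holds). The fingers move at their own pace and stop on an object; the grip force is fixed at half the most. Time passes only in rows, so rows that repeat a pose let the fingers close. It gives the time, the measured TCP pose, the force, the opening and the grip force at its end, in the units of the state.
- ctrl.read_state(): the state, without advancing time (a new reading comes with each control period).
- ctrl.get_image(name): name is "side" or "top" or "wrist"; returns a dict with "pixels" (384x512x3 uint8, red, green, blue), "fx", "fy", "cx", "cy" (pixels), "extrinsics" (4x4, takes a point from camera to world coordinates); the wrist camera has in their place "mount" (4x4, takes a point from camera to tool coordinates, whose origin is the TCP and whose axes are the flange's). Camera axes: x right, y up, looking along -z (the intrinsics and any distortion apply to the point x, -y, -z); pixel columns grow to the right and rows downward; lengths in mm; the calibration is good to about 2 mm. A picture is of the moment at which its call begins: read the wrist's pose just before it. There is no depth.
- ctrl.finish_job(): hands the job in; it is judged then, once.
The state is a dict: "clock": time; "qpos": joint angles; "qd": joint speeds; "tau": joint torques, N m; "eef_pos": TCP position; "tool_rot": TCP orientation; "force": force on the tool from outside, world axes, zero at the start; "torque": the same for the moment, N m; "width": finger opening in mm; "gripper_force": force on a finger pad.
Only numpy, scipy, OpenCV 4.12 (cv2) and the standard library are available. Lean on these libraries where they do the work, as an engineer would, in place of code of your own. Each camera call takes 0.05 s, during which the arm holds its last target. There are 200 camera calls.

## Working session

There is one attempt and no reset: what is moved stays moved. The work goes in short steps, Python scripts to look and compute and a tool call to move; the robot and the scene stay as the last step left them, time stands still between calls to the robot, and variables do not carry over. Pictures are saved under pics/ and viewed, at most 10 in all, crops included, and the job is handed in when it is done.

Besides the shell and the picture viewer there is one more tool, called after ">>>" by a JSON object that holds its "method" and its "body". send_rows: Moves the arm, as the interface text tells. Its arguments: {"type":"object","properties":{"rows":{"type":"array","items":{"type":"array","items":{"type":"array","items":{"type":"number"}}}},"grip":{"type":"number"}},"required":["rows"]}

```bash
mkdir -p pics; cat > h.py <<'E'
import numpy as np, cv2
from cell import ctrl
from scipy.spatial.transform import Rotation as R
def snap(n,f):
    im=ctrl.get_image(n); cv2.imwrite('pics/'+f,cv2.cvtColor(np.asarray(im['pixels']),cv2.COLOR_RGB2BGR)); return im
def E(im,s=None):
    if 'extrinsics' in im: return np.array(im['extrinsics'])
    T=np.eye(4);T[:3,:3]=R.from_euler('xyz',s['tool_rot']).as_matrix();T[:3,3]=s['eef_pos'];return T@np.array(im['mount'])
def ray(im,u,v,z,s=None):
    T=E(im,s); d=T[:3,:3]@np.array([(u-im['cx'])/im['fx'],-(v-im['cy'])/im['fy'],-1]); o=T[:3,3]
    return (o+d*(z-o[2])/d[2]).round(1)
def proj(im,p,s=None):
    c=np.linalg.inv(E(im,s))@np.append(p,1); return (im['cx']+im['fx']*c[0]/-c[2], im['cy']-im['fy']*c[1]/-c[2])
E
python3 - <<'E'
from h import *
print(ctrl.read_state())
for n in ('top','side'):
    im=snap(n,n+'0.png'); print({k:v for k,v in im.items() if k!='pixels'})
a=cv2.imread('pics/top0.png');cv2.imwrite('pics/top0b.png',cv2.resize(a,(800,600),interpolation=cv2.INTER_CUBIC))
E
```

```text
{'clock': 0.0, 'qpos': array([ 1.21919187,  0.62936323,  0.03842604,  1.51839031, -0.02699043,
        0.99629001, -0.01998379]), 'qd': array([-0.00019175,  0.00036784,  0.00205378, -0.00080115,  0.00265725,
        0.00012218, -0.00058079]), 'tau': array([-4.42141300e-04, -5.63404226e+01,  1.22624215e+00, -1.93441969e+01,
        1.11045488e-02,  1.06328301e-02, -2.26160603e-05]), 'eef_pos': array([ 183.14926058, -623.14614566,  302.97044782]), 'tool_rot': array([-3.13965953e+00,  2.55267852e-05,  2.85838265e-01]), 'force': array([-0.18188361,  0.56933641, -0.12286736]), 'torque': array([ 0.02549748,  0.01117267, -0.02690867]), 'gripper_force': 0.0, 'width': 85.3057112863085}
{'fx': 448.2651832422728, 'fy': 448.2651832422728, 'cx': 248.5437522152988, 'cy': 191.81859993366635, 'extrinsics': array([[ 1.84612736e-03,  9.95637091e-01, -9.32918842e-02,
         4.43300865e+02],
       [-9.99873626e-01,  3.64762062e-04, -1.58933806e-02,
         8.55184336e+01],
       [-1.57900098e-02,  9.33094357e-02,  9.95511941e-01,
         1.31255219e+03],
       [ 0.00000000e+00,  0.00000000e+00,  0.00000000e+00,
         1.00000000e+00]])}
{'fx': 391.83817725428503, 'fy': 391.83817725428503, 'cx': 257.86743621885626, 'cy': 193.92025539641637, 'extrinsics': array([[-9.11280914e-01,  2.46378128e-01, -3.29946834e-01,
         2.00561030e+02],
       [-4.11350353e-01, -5.07843323e-01,  7.56892361e-01,
         8.97152334e+02],
       [ 1.89204264e-02,  8.25465310e-01,  5.64135657e-01,
         6.34049719e+02],
       [ 0.00000000e+00,  0.00000000e+00,  0.00000000e+00,
         1.00000000e+00]])}
```

View pics/top0b.png

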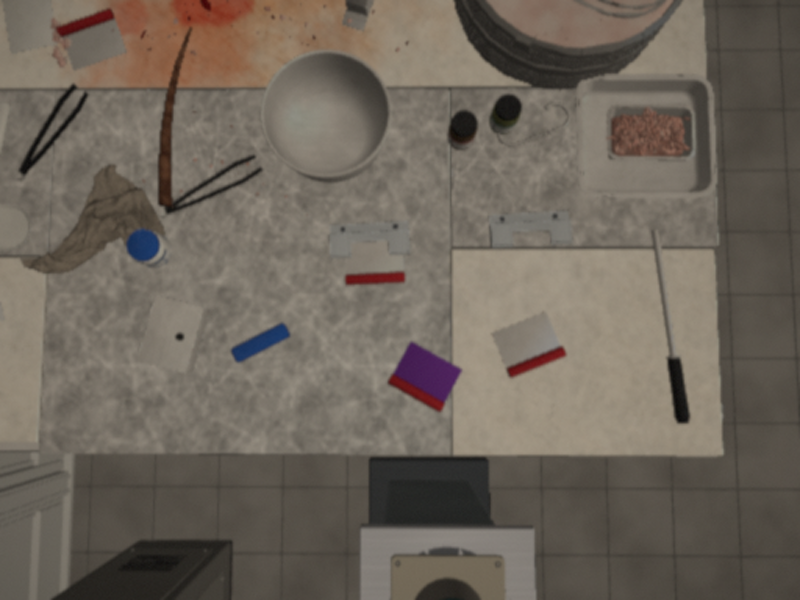

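View pics/side0.png

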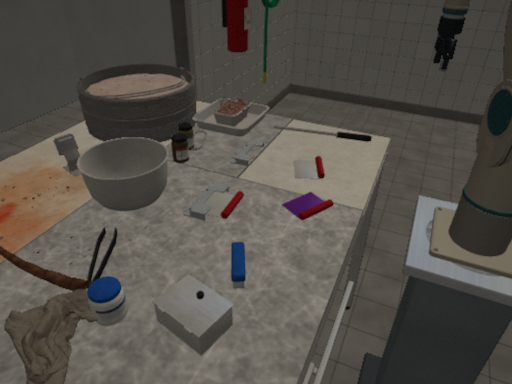

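Candidates (800x600 top view): grey/red scraper at (530,345), which is loose and near the robot; purple look-alike (425,377); parked one (375,278) in the left guard; another at (90,40) on the far board. I choose (530,345). The empty guard is the right one at (530,228). Next, a close crop to check.

```bash
python3 - <<'E'
import cv2
a=cv2.imread('pics/top0.png')[125:250,250:385]
cv2.imwrite('pics/c1.png',cv2.resize(a,None,fx=4.8,fy=4.8,interpolation=cv2.INTER_CUBIC)) 
E
```

```text
(no output)
```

View pics/c1.png

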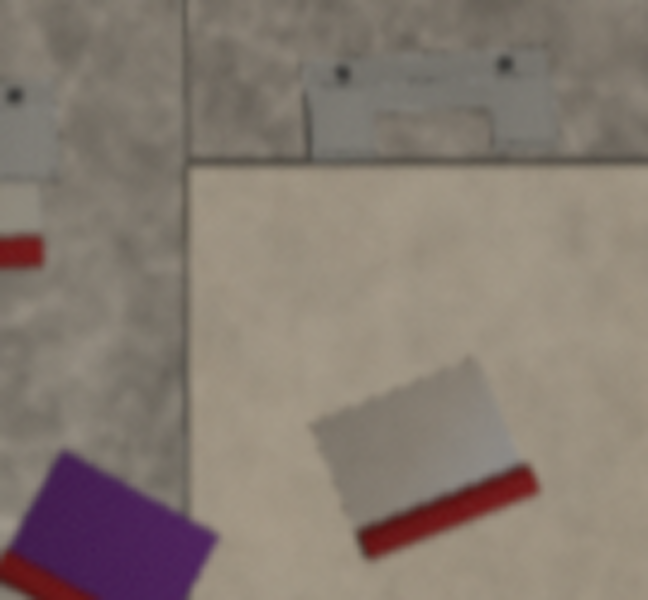

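```bash
python3 - <<'E'
from h import *
im=ctrl.get_image('top')
q=lambda u,v,z:ray(im,250+u/4.8-.4,125+v/4.8-.4,z)
b=[q(*p,21) for p in((358,535),(528,465),(538,490),(368,558))]
bl=[q(311,425,2),q(472,357,2)]
g=[q(*p,22.5) for p in((312,158),(556,152),(545,48),(304,63),(375,115),(492,108))]
print(b,bl);print(np.mean(b,0),np.mean(bl,0));print(g)
ya=lambda p,r:np.degrees(np.arctan2(*(p-r)[1::-1]))
print('bar dir',ya(b[0],b[1]),ya(b[3],b[2]),ya(bl[0],bl[1]),'guard',ya(g[0],g[1]),ya(g[3],g[2]),ya(g[4],g[5]))
E
```

```text
[array([ 437.3, -110.5,   21. ]), array([ 479.1, -212.3,   21. ]), array([ 464.2, -217.9,   21. ]), array([ 423.7, -116.2,   21. ])] [array([503.7, -85.8,   2. ]), array([ 545.2, -184.1,    2. ])]
[ 451.075 -164.225   21.   ] [ 524.45 -134.95    2.  ]
[array([664.3, -85.6,  22.5]), array([ 667.9, -232.8,   22.5]), array([ 731.8, -227.5,   22.5]), array([722.8, -81.5,  22.5]), array([ 690.7, -124. ,   22.5]), array([ 694.9, -194.8,   22.5])]
bar dir 112.32349630062507 111.71393508177644 112.88835304613765 guard 91.40097620378371 93.52746805037413 93.39492354211822
```

```bash
cat >> h.py <<'E'
def plan(p,yaw_deg,ref=None):
    s=ctrl.read_state(); A=R.from_euler('xyz',s['tool_rot']); p0=np.array(s['eef_pos'])
    B=R.from_euler('xyz',[np.pi,0,np.radians(yaw_deg)])
    print('row',(A.inv().apply(np.array(p)-p0)/10).round(2),(A.inv()*B).as_rotvec().round(4))
E
python3 - <<'E'
from h import *
plan([440,-168,240],112)
print(ctrl.get_image('wrist')['mount'])
E
```

```text
row [ 37.48 -36.43   6.37] [-1.100e-03 -1.200e-03 -1.669e+00]
[[-3.36335500e-04  9.59557476e-01  2.81512587e-01  7.32857286e+01]
 [ 9.99999891e-01  4.13506886e-04 -2.14726316e-04  3.64777875e-01]
 [-3.22449635e-04  2.81512484e-01 -9.59557511e-01 -6.95250510e+01]
 [ 0.00000000e+00  0.00000000e+00  0.00000000e+00  1.00000000e+00]]
```

>>> {"method": "send_rows", "body": {"rows": [[[18.7,-18.2,3.2,0,0,-0.83],[37.5,-36.4,6.4,0,0,-1.669],[37.5,-36.4,6.4,0,0,-1.669],[37.5,-36.4,6.4,0,0,-1.669],[37.5,-36.4,6.4,0,0,-1.669],[37.5,-36.4,6.4,0,0,-1.669],[37.5,-36.4,6.4,0,0,-1.669],[37.5,-36.4,6.4,0,0,-1.669],[37.5,-36.4,6.4,0,0,-1.669],[37.5,-36.4,6.4,0,0,-1.669]]], "grip": 0}}

```text
clock: 1.2
eef_pos: [428.2, -190.0, 243.1]
tool_rot: [3.141, 0.0, 1.791]
force: [0.8, -0.7, 0.3]
width: 85.5
gripper_force: 0.0
```

```bash
python3 - <<'E'
from h import *
s=ctrl.read_state(); im=snap('wrist','w1.png'); print(s['eef_pos'],s['tool_rot'],s['qd'].round(3),s['clock'])
np.save('s1.npy',np.r_[s['eef_pos'],s['tool_rot']])
E
```

```text
[ 428.19821734 -189.95763326  243.09549902] [3.14112392e+00 4.59382145e-04 1.79149628e+00] [-0.83   0.173 -0.344 -0.02   0.374 -0.067  0.065] 1.2
```

View pics/w1.png

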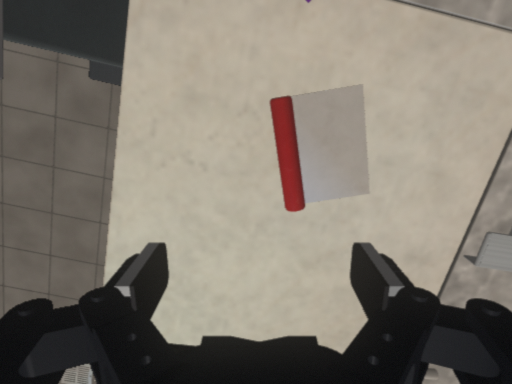

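The wrist view shows the red bar running from (281,98) to (294,209), with the silver blade edge from (363,85) to (369,193). There is no purple on it.

```bash
python3 - <<'E'
from h import *
a=np.load('s1.npy'); s0=dict(eef_pos=a[:3],tool_rot=a[3:])
s=ctrl.read_state(); im=ctrl.get_image('wrist'); print(s['eef_pos'],s['tool_rot'],abs(s['qd']).max())
for pts in (((281,98,21),(294,209,21)),((363,85,2),(369,193,2))):
    p=[ray(im,*x,s=s0) for x in pts]; print(p,np.mean(p,0),np.degrees(np.arctan2(*(p[0]-p[1])[1::-1])),np.linalg.norm(p[0]-p[1]))
plan([451,-164,130],112)
E
```

```text
[ 432.8586231  -181.24740661  242.9196473 ] [ 3.13505349 -0.00453253  1.8087416 ] 0.060188284935583224
[array([ 433.6, -114.4,   21. ]), array([ 471.5, -214.7,   21. ])] [ 452.55 -164.55   21.  ] 110.69989416183468 107.22173287165245
[array([508. , -85.6,   2. ]), array([ 547.5, -186.5,    2. ])] [ 527.75 -136.05    2.  ] 111.37918602079472 108.35617195157829
row [ 1.53  2.37 11.32] [ 0.0042 -0.0029 -0.1547]
```

>>> {"method": "send_rows", "body": {"rows": [[[1.5,2.4,11.3,0,0,-0.142],[1.5,2.4,11.3,0,0,-0.142],[1.5,2.4,11.3,0,0,-0.142],[1.5,2.4,11.3,0,0,-0.142],[1.5,2.4,11.3,0,0,-0.142],[1.5,2.4,11.3,0,0,-0.142]]]}}

```text
clock: 1.9
eef_pos: [448.2, -172.7, 131.4]
tool_rot: [3.14, 0.002, 1.927]
force: [-0.3, -0.7, -0.6]
width: 85.2
gripper_force: 0.0
```

```bash
python3 - <<'E'
from h import *
s=ctrl.read_state();print(s['eef_pos'],s['tool_rot'],abs(s['qd']).max())
plan([451.5,-164.3,78],111.3)
E
```

```text
[ 448.21066006 -172.68239727  131.40958274] [3.14000536e+00 1.74485166e-03 1.92650231e+00] 0.011361864129520765
row [0.68 0.59 5.34] [ 0.0016  0.0018 -0.016 ]
```

>>> {"method": "send_rows", "body": {"rows": [[[0.7,0.6,2,0,0,-0.016],[0.7,0.6,4,0,0,-0.016],[0.7,0.6,5.3,0,0,-0.016],[0.7,0.6,5.3,0,0,-0.016],[0.7,0.6,5.3,0,0,-0.016]]]}}

```text
clock: 2.4
eef_pos: [451.1, -163.6, 77.8]
tool_rot: [3.141, 0.001, 1.943]
force: [0.7, 0.3, -0.1]
width: 85.7
gripper_force: 0.0
```

```bash
python3 - <<'E'
from h import *
plan([451.5,-164.3,78],111.3)
s=ctrl.read_state();im=snap('wrist','w2.png')
print([proj(im,p,s) for p in ([451.5,-164.3,21],)])
E
```

```text
row [-0.08  0.02 -0.02] [0.0004 0.0006 0.0005]
[(np.float64(255.81215762446945), np.float64(263.79899906818275))]
```

View pics/w2.png

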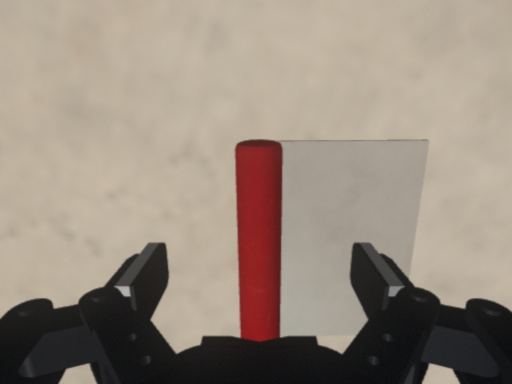

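The bar is upright and centred between the open fingers (columns 236–282), so I close.

>>> {"method": "send_rows", "body": {"rows": [[[0,0,0,0,0,0],[0,0,0,0,0,0],[0,0,0,0,0,0],[0,0,0,0,0,0],[0,0,0,0,0,0],[0,0,0,0,0,0],[0,0,0,0,0,0],[0,0,0,0,0,0],[0,0,0,0,0,0],[0,0,0,0,0,0]]], "grip": 255}}

```text
clock: 3.45
eef_pos: [451.0, -163.2, 77.5]
tool_rot: [3.141, 0.0, 1.944]
force: [0.4, 0.9, 5.6]
width: 18.5
gripper_force: 58.7
```

```bash
python3 - <<'E'
from h import *
plan([530,-163,130],92.8)
E
```

```text
row [-2.86  7.36 -5.24] [3.000e-04 4.000e-04 3.244e-01]
```

>>> {"method": "send_rows", "body": {"rows": [[[0,0,-2,0,0,0],[0,0,-4,0,0,0],[-1.4,3.7,-5.2,0,0,0.15],[-2.9,7.4,-5.2,0,0,0.25],[-2.9,7.4,-5.2,0,0,0.324],[-2.9,7.4,-5.2,0,0,0.324],[-2.9,7.4,-5.2,0,0,0.324],[-2.9,7.4,-5.2,0,0,0.324]]]}}

```text
clock: 4.25
eef_pos: [529.1, -163.3, 128.7]
tool_rot: [-3.139, -0.0, 1.621]
force: [-0.8, 1.0, -0.8]
width: 18.5
gripper_force: 59.4
```

```bash
python3 - <<'E'
from h import *
s=ctrl.read_state();im=snap('wrist','w3.png');print(s['eef_pos'],s['tool_rot'],s['width'],s['gripper_force'],abs(s['qd']).max())
np.save('s3.npy',np.r_[s['eef_pos'],s['tool_rot']])
a=cv2.imread('pics/w3.png');cv2.imwrite('pics/w3b.png',cv2.resize(a,(800,600),interpolation=cv2.INTER_CUBIC))
E
```

```text
[ 529.07449864 -163.30619302  128.73202358] [-3.13948999e+00 -2.42847154e-04  1.62070377e+00] 18.50785978300842 59.39710037782788 0.00545515988917244
```

View pics/w3b.png

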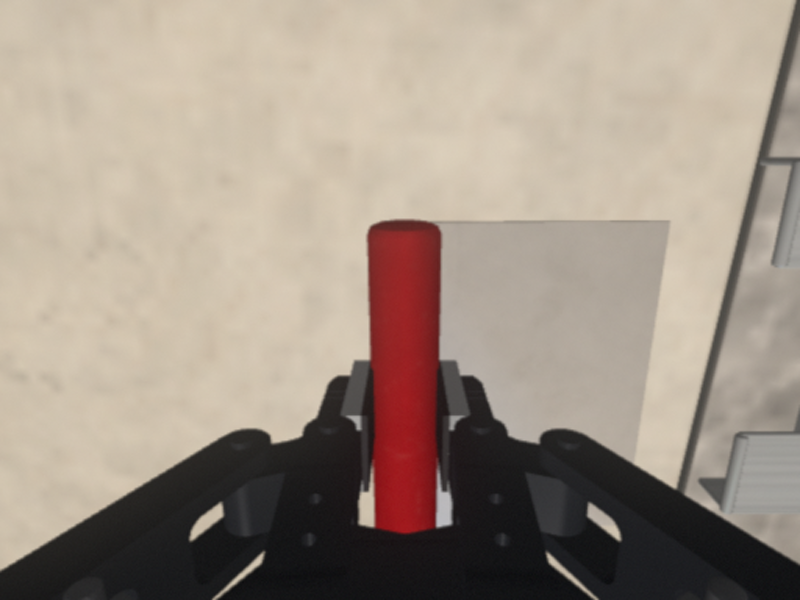

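>>> {"method": "send_rows", "body": {"rows": [[[0,2,0,-0.002,0,0],[0,3.5,0,-0.002,0,0],[0,3.5,0,-0.002,0,0],[0,3.5,0,-0.002,0,0]]]}}

```text
clock: 4.7
eef_pos: [564.3, -161.5, 128.8]
tool_rot: [3.141, -0.0, 1.62]
force: [-0.2, 0.8, -0.9]
width: 19.2
gripper_force: 59.4
```

```bash
python3 - <<'E'
from h import *
s=ctrl.read_state();im=snap('wrist','w4.png');print(s['eef_pos'],s['tool_rot'],abs(s['qd']).max())
np.save('s4.npy',np.r_[s['eef_pos'],s['tool_rot']])
a=cv2.imread('pics/w4.png')[40:,112:];cv2.imwrite('pics/w4b.png',cv2.resize(a,None,fx=1.7,fy=1.7,interpolation=cv2.INTER_CUBIC))
E
```

```text
[ 564.27944732 -161.54872581  128.82905114] [ 3.14131112e+00 -1.96582857e-04  1.62008810e+00] 0.01905895049020654
```

View pics/w4b.png

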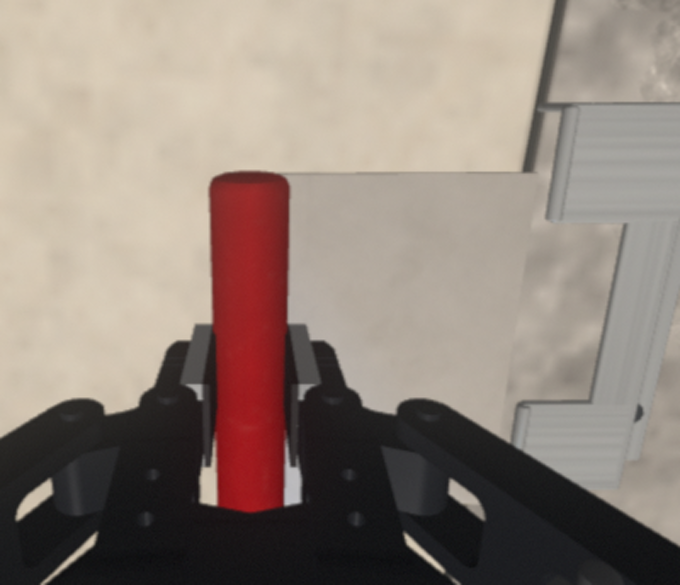

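Blade edge (crop pixels) runs (536,173)–(507,420). The hood's front top edge passes (577,106), (562,220) and (530,404), and the notch's inner corners are (627,222) and (593,402).

```bash
python3 - <<'E'
from h import *
a=np.load('s4.npy'); s0=dict(eef_pos=a[:3],tool_rot=a[3:]); im=ctrl.get_image('wrist')
q=lambda u,v,z:ray(im,112+u/1.7-.2,40+v/1.7-.2,z,s0)
an=lambda p,r:np.degrees(np.arctan2(*(p-r)[1::-1])).round(2)
A,B,C,D,F=[q(*p,22.5) for p in((577,106),(562,220),(530,404),(627,222),(593,402))]
print(A,B,C,D,F,'ang',an(A,C),an(A,B),an(B,C),an(D,F),'notchw',np.linalg.norm(D-F),np.linalg.norm(B-C))
for z in(47,51,55):
  e=[q(536,173,z),q(507,420,z)]; print(e,an(*e),np.linalg.norm(e[0]-e[1]))
print('yaw',np.degrees(a[5]),'barcentre line', q(250,185,69),q(252,400,69))
E
```

```text
[667.4 -86.1  22.5] [ 670.7 -123.3   22.5] [ 673.9 -194.6   22.5] [ 693.  -123.    22.5] [ 697.6 -192.6   22.5] ang 93.43 95.07 92.57 93.78 notchw 69.751845853712 71.37177313196023
[array([ 645.2, -105.4,   47. ]), array([ 652. , -186.3,   47. ])] 94.8 81.18528191735248
[array([ 643., -105.,   51.]), array([ 649.6, -183.7,   51. ])] 94.79 78.97626225645271
[array([ 640.8, -104.6,   55. ]), array([ 647.2, -181.2,   55. ])] 94.78 76.8668979470357
yaw 92.82421077687542 barcentre line [ 563.4 -109.5   69. ] [ 566.9 -169.4   69. ]
```

```bash
python3 - <<'E'
from h import *
im=ctrl.get_image('wrist')
for f,k,ox,oy in(('s3',1.5625,0,0),('s4',1.7,112,40)):
  a=np.load(f+'.npy'); s0=dict(eef_pos=a[:3],tool_rot=a[3:]); M=R.from_euler('xyz',a[3:]).as_matrix()
  for tx in(55,0,-20):
   for d in (77,82):
    u,v=proj(im,a[:3]+M@np.array([tx,79.5,d-4]),s0); print(f,tx,d,round((u-ox)*k),round((v-oy)*k))
E
```

```text
s3 55 77 671 215
s3 55 82 662 213
s3 0 77 645 386
s3 0 82 638 379
s3 -20 77 636 440
s3 -20 82 630 432
s4 55 77 540 166
s4 55 82 530 164
s4 0 77 511 352
s4 0 82 503 345
s4 -20 77 502 411
s4 -20 82 495 402
```

```bash
python3 - <<'E'
from h import *
plan([562,-166.3,82.5],93.4)
E
```

```text
row [-0.44 -0.23  4.64] [ 0.0002 -0.     -0.0107]
```

>>> {"method": "send_rows", "body": {"rows": [[[-0.4,-0.2,1.5,0,0,-0.01],[-0.4,-0.2,3,0,0,-0.01],[-0.4,-0.2,4.2,0,0,-0.01],[-0.4,-0.2,4.6,0,0,-0.01],[-0.4,-0.2,4.6,0,0,-0.01],[-0.4,-0.2,4.6,0,0,-0.01]]]}}

```text
clock: 5.45
eef_pos: [563.9, -165.4, 83.1]
tool_rot: [3.139, -0.0, 1.63]
force: [0.4, 1.2, -0.9]
width: 18.6
gripper_force: 59.4
```

```bash
python3 - <<'E'
from h import *
s=ctrl.read_state();print(s['eef_pos'],s['tool_rot'],s['force'])
plan([628.6-10,-163,82.5],93.4)
for n in('side',):
  im=snap(n,'s2.png')
  a=cv2.imread('pics/s2.png')[110:240,190:370];cv2.imwrite('pics/s2b.png',cv2.resize(a,None,fx=4.3,fy=4.3,interpolation=cv2.INTER_CUBIC))
E
```

```text
[ 563.86073524 -165.38080777   83.05865257] [ 3.13943606e+00 -1.07715998e-04  1.63008189e+00] [ 0.40932795  1.24410432 -0.85187982]
row [-0.09  5.48  0.07] [ 0.0022 -0.0001 -0.0001]
```

View pics/s2b.png

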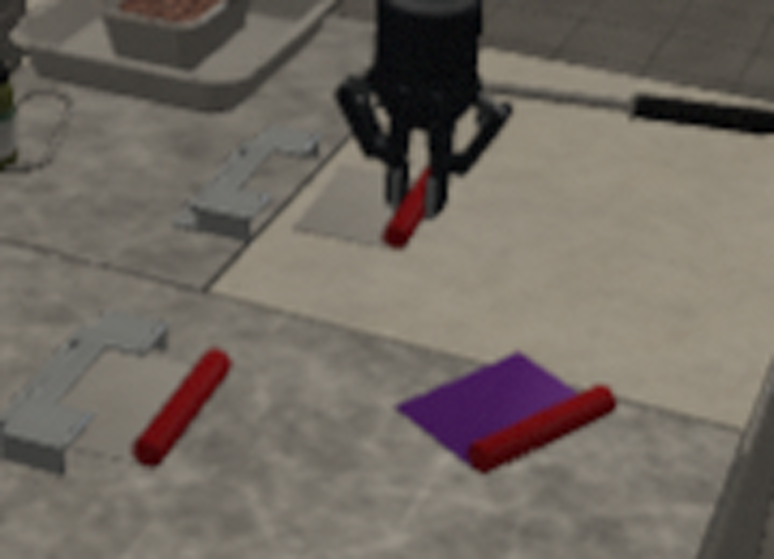

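The side view shows the blade held level and low at crop (340,205), just short of the right guard's mouth at (250,200). I advance.

>>> {"method": "send_rows", "body": {"rows": [[[0,1,0.1,0.001,0,0],[0,2,0.1,0.001,0,0],[0,3,0.1,0.001,0,0],[-0.1,4,0.1,0.001,0,0],[-0.1,4.8,0.1,0.001,0,0],[-0.1,5.4,0.1,0.001,0,0],[-0.1,5.4,0.1,0.001,0,0],[-0.1,5.4,0.1,0.001,0,0]]]}}

```text
clock: 6.3
eef_pos: [617.3, -163.4, 82.1]
tool_rot: [3.141, -0.0, 1.63]
force: [-0.6, 0.3, -1.9]
width: 18.5
gripper_force: 59.4
```

```bash
python3 - <<'E'
from h import *
s=ctrl.read_state();print(s['force'],s['torque'])
plan([628.6,-162.4,79],93.4)
snap('wrist','w5.png')
E
```

```text
[-0.59171309  0.26803826 -1.90069598] [ 0.05840916  0.00368211 -0.00029769]
row [0.03 1.14 0.31] [ 0.0002 -0.0001 -0.0004]
```

View pics/w5.png

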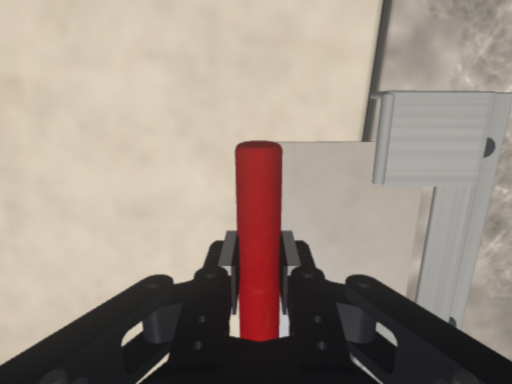

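>>> {"method": "send_rows", "body": {"rows": [[[0,0.2,0.1,0,0,0],[0,0.4,0.2,0,0,0],[0,0.6,0.3,0,0,0],[0,0.8,0.3,0,0,0],[0,0.9,0.3,0,0,0],[0,1.0,0.3,0,0,0],[0,1.0,0.3,0,0,0]]]}}

```text
clock: 7.05
eef_pos: [627.8, -162.8, 79.3]
tool_rot: [3.14, 0.0, 1.63]
force: [0.3, 1.0, -1.3]
width: 18.5
gripper_force: 59.4
```

>>> {"method": "send_rows", "body": {"rows": [[[0,0.05,0,0,0,0],[0,0.1,0,0,0,0],[0,0.15,0,0,0,0],[0,0.2,0,0,0,0],[0,0.2,0,0,0,0]]]}}

```text
clock: 7.55
eef_pos: [628.9, -162.7, 79.1]
tool_rot: [-3.141, -0.0, 1.63]
force: [-2.7, 0.5, -0.4]
width: 18.5
gripper_force: 59.5
```

>>> {"method": "send_rows", "body": {"rows": [[[0,0.05,0,0,0,0],[0,0.1,0,0,0,0],[0,0.15,0,0,0,0],[0,0.15,0,0,0,0],[0,0.15,0,0,0,0]]]}}

```text
clock: 8.05
eef_pos: [629.3, -162.6, 78.8]
tool_rot: [-3.138, -0.0, 1.629]
force: [-6.5, 0.8, 0.5]
width: 18.6
gripper_force: 59.6
```

>>> {"method": "send_rows", "body": {"rows": [[[0,0.1,0,0,0,0],[0,0.2,0.05,0,0,0],[0,0.3,0.1,0,0,0],[0,0.3,0.1,0,0,0],[0,0.3,0.1,0,0,0]]]}}

```text
clock: 8.55
eef_pos: [629.9, -162.6, 77.6]
tool_rot: [-3.133, -0.001, 1.629]
force: [-11.3, 1.0, 5.4]
width: 18.6
gripper_force: 60.2
```

```bash
python3 - <<'E'
from h import *
s=ctrl.read_state();print(s['force'],s['torque'],s['tool_rot'],s['eef_pos'])
s0=s;im=snap('wrist','w6.png')
a=cv2.imread('pics/w6.png')[70:384,230:];cv2.imwrite('pics/w6b.png',cv2.resize(a,None,fx=1.9,fy=1.9,interpolation=cv2.INTER_CUBIC))
E
```

```text
[-11.28942209   0.98149913   5.36234239] [ 0.2324274   2.25404298 -0.21311179] [-3.13268143e+00 -5.62924388e-04  1.62869861e+00] [ 629.86483553 -162.60479276   77.64943371]
```

View pics/w6b.png

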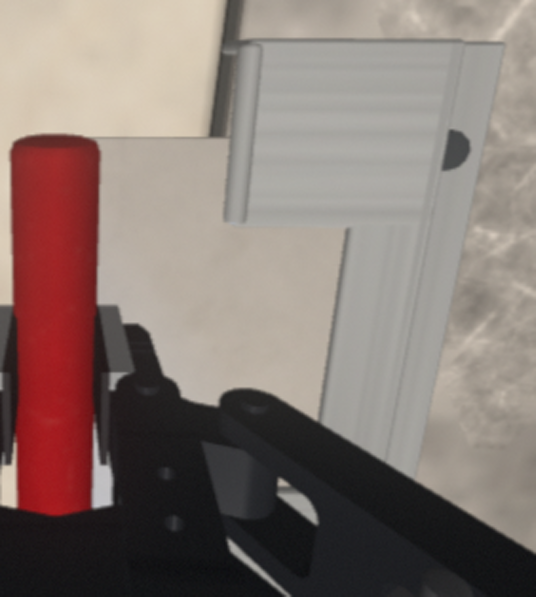

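The blade is under both wings with its edge past the notch end, lying flat with the back stop reacting at -11 N. I release partially, then seat it by pushing the bar from behind with closed fingers.

>>> {"method": "send_rows", "body": {"rows": [[[0,-0.2,0,0,0,0],[0,-0.2,0,0,0,0],[0,-0.2,0,0,0,0],[0,-0.2,0,0,0,0],[0,-0.2,0,0,0,0],[0,-0.2,0,0,0,0]]], "grip": 140}}

```text
clock: 9.2
eef_pos: [632.4, -162.5, 78.3]
tool_rot: [3.14, 0.0, 1.63]
force: [-0.4, 0.8, 0.3]
width: 38.6
gripper_force: 0.0
```

>>> {"method": "send_rows", "body": {"rows": [[[0,0,-2,0,0,0],[0,0,-4,0,0,0],[0,0,-6,0,0,0],[0,-2,-6,0,0,0],[0,-4,-6,0,0,0],[0,-5,-6,0,0,0],[0,-5,-6,0,0,0],[0,-5,-6,0,0,0]]]}}

```text
clock: 10.0
eef_pos: [583.1, -165.4, 138.4]
tool_rot: [3.139, 0.0, 1.63]
force: [0.2, 0.1, -0.7]
width: 38.4
gripper_force: 0.0
```

```bash
python3 - <<'E'
from h import *
im=ctrl.get_image('top')
a=np.asarray(im['pixels'])[...,::-1][125:205,290:385]; cv2.imwrite('pics/t2.png',cv2.resize(a,None,fx=6,fy=6,interpolation=cv2.INTER_CUBIC))
plan([583,-165.1,81],93.4)
E
```

```text
row [ 0.02 -0.06  5.73] [ 0.0029 -0.     -0.0001]
```

>>> {"method": "send_rows", "body": {"rows": [[[0,0,0,0,0,0],[0,0,0,0,0,0],[0,0,0,0,0,0],[0,0,0,0,0,0],[0,0,2,0,0,0],[0,0,4,0,0,0],[0,0,5.2,0,0,0],[0,0,5.7,0,0,0],[0,0,5.7,0,0,0]]], "grip": 255}}

```text
clock: 10.95
eef_pos: [582.0, -165.4, 80.7]
tool_rot: [3.142, -0.0, 1.63]
force: [-0.3, 0.4, 0.0]
width: -0.0
gripper_force: 0.0
```

>>> {"method": "send_rows", "body": {"rows": [[[0,0.3,0,0,0,0],[0,0.6,0,0,0,0],[0,0.9,0,0,0,0],[0,1.2,0,0,0,0],[0,1.5,0,0,0,0],[0,1.7,0,0,0,0],[0,1.8,0,0,0,0],[0,1.8,0,0,0,0]]]}}

```text
clock: 11.75
eef_pos: [600.2, -164.4, 81.2]
tool_rot: [3.141, -0.0, 1.63]
force: [1.2, 0.4, 0.9]
width: -0.2
gripper_force: 0.0
```

>>> {"method": "send_rows", "body": {"rows": [[[0,0.1,0,0,0,0],[0,0.2,0,0,0,0],[0,0.3,0,0,0,0],[0,0.4,0,0,0,0],[0,0.5,0,0,0,0],[0,0.5,0,0,0,0]]]}}

```text
clock: 12.35
eef_pos: [605.3, -164.1, 81.2]
tool_rot: [3.14, -0.0, 1.63]
force: [-0.8, -0.2, 0.1]
width: 0.2
gripper_force: 0.0
```

>>> {"method": "send_rows", "body": {"rows": [[[0,0.1,0,0,0,0],[0,0.2,0,0,0,0],[0,0.3,0,0,0,0],[0,0.4,0,0,0,0],[0,0.4,0,0,0,0]]]}}

```text
clock: 12.85
eef_pos: [607.9, -164.0, 81.2]
tool_rot: [-3.14, -0.0, 1.63]
force: [-4.7, -0.2, 3.3]
width: -0.1
gripper_force: 2.9
```

>>> {"method": "send_rows", "body": {"rows": [[[0,0.1,0,0,0,0],[0,0.2,0,0,0,0],[0,0.3,0,0,0,0],[0,0.3,0,0,0,0],[0,0.3,0,0,0,0]]]}}

```text
clock: 13.35
eef_pos: [608.4, -164.0, 81.1]
tool_rot: [-3.134, -0.0, 1.629]
force: [-10.6, 0.9, 9.2]
width: -0.2
gripper_force: 6.6
```

Stiff contact, so it is seated. I retreat backward, then up, and check.

>>> {"method": "send_rows", "body": {"rows": [[[0,-0.6,0,0,0,0],[0,-1.5,0,0,0,0],[0,-3,0,0,0,0],[0,-5,-2,0,0,0],[0,-8,-6,0,0,0],[0,-11,-10,0,0,0],[0,-11,-12,0,0,0],[0,-11,-12,0,0,0],[0,-11,-12,0,0,0]]]}}

```text
clock: 14.25
eef_pos: [502.8, -170.4, 201.4]
tool_rot: [3.138, 0.001, 1.63]
force: [-0.2, -0.2, 0.2]
width: -0.1
gripper_force: 0.0
```

```bash
python3 - <<'E'
from h import *
s=ctrl.read_state(); im=snap('wrist','w7.png'); np.save('s7.npy',np.r_[s['eef_pos'],s['tool_rot']]); print(s['eef_pos'])
a=cv2.imread('pics/w7.png'); 
t=np.asarray(ctrl.get_image('top')['pixels'])[...,::-1][125:225,200:385]
t=cv2.resize(t,None,fx=2.77,fy=2.77,interpolation=cv2.INTER_CUBIC)
o=np.zeros((384+t.shape[0],max(512,t.shape[1]),3),np.uint8);o[:384,:512]=a;o[384:,:t.shape[1]]=t
o=o[:, :]; h=600/o.shape[0]
c=np.hstack([cv2.resize(a,(440,330)),cv2.resize(t,(360,330))]);cv2.imwrite('pics/c7.png',c)
E
```

```text
[ 502.80203252 -170.383177    201.42148422]
```

View pics/c7.png

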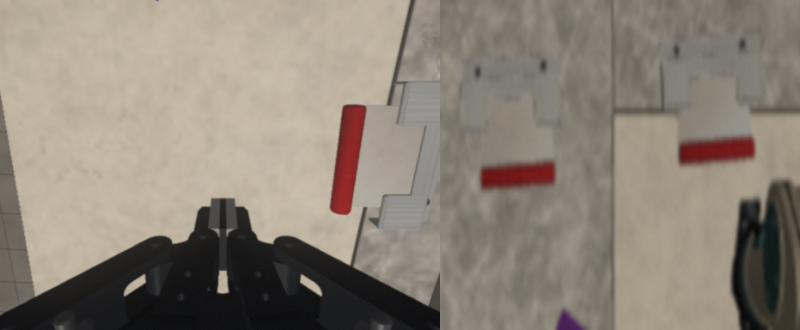

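```bash
python3 - <<'E'
from h import *
a=np.load('s7.npy'); s0=dict(eef_pos=a[:3],tool_rot=a[3:]); im=ctrl.get_image('wrist')
g=cv2.imread('pics/w7.png').astype(int); m=((g[...,2]>100)&(g[...,1]<70)).astype(np.uint8)
n,l,st,_=cv2.connectedComponentsWithStats(m); k=1+st[1:,4].argmax(); ys,xs=np.where(l==k)
r=np.arange(ys.min()+10,ys.max()-10); 
for nm,f in(('L',np.min),('R',np.max)):
  p=np.polyfit(r,[f(xs[ys==y]) for y in r],1); P=[ray(im,np.polyval(p,y),y,10.5,s0) for y in(r[0],r[-1])]
  print(nm,P,np.degrees(np.arctan2(*(P[0]-P[1])[1::-1])))
k=512/440
H=[ray(im,u*k,v*k,22.5,s0) for u,v in((403,83),(400,124),(384,194))]; print(H,ray(im,427*k,124*k,22.5,s0),ray(im,412*k,194*k,22.5,s0))
b=cv2.imread('pics/w7.png')[70:290,360:512];cv2.imwrite('pics/w7b.png',cv2.resize(b,None,fx=2.7,fy=2.7,interpolation=cv2.INTER_CUBIC))
E
```

```text
L [array([ 620.6, -118.6,   10.5]), array([ 622.9, -212.9,   10.5])] 91.39718102729634
R [array([ 639.8, -117.5,   10.5]), array([ 644.7, -211.7,   10.5])] 92.97767001960536
[array([662. , -87.2,  22.5]), array([ 668.4, -123.5,   22.5]), array([ 669.7, -194.1,   22.5])] [ 693.7 -122.1   22.5] [ 698.  -192.5   22.5]
```

```bash
python3 - <<'E'
from h import *
im=ctrl.get_image('top'); g=np.asarray(im['pixels']).astype(int)
m=((g[...,0]>90)&(g[...,1]<60)&(g[...,2]<60)).astype(np.uint8); n,l,st,c=cv2.connectedComponentsWithStats(m)
for k in range(1,n):
  if st[k,4]<80: continue
  ys,xs=np.where(l==k); P=np.array([ray(im,x,y,15)[:2] for x,y in zip(xs,ys)]); C=P.mean(0); v=np.linalg.svd(P-C)[2][0]; v*=np.sign(v[1])
  print(C.round(1),np.degrees(np.arctan2(v[1],v[0])).round(2),st[k,:5])
s=ctrl.read_state(); print(s['clock'],s['force'])
E
```

```text
[1117.4  680.9] 106.22 [ 45   6  28  11 113]
[ 628.6 -165.2] 92.96 [324 167  37   7 202]
[605.9 133.3] 92.73 [221 175  38   7 216]
[393.6  54.5] 60.99 [249 240  35  23 230]
14.45 [-0.13326245  0.23837537  0.4903964 ]
```

```bash
python3 -c "
from cell import ctrl
print(ctrl.finish_job())"
```

```text
the job is handed in; nothing more can be done
None
```

The loose scraper is parked in the right-hand guard, lying flat with its blade edge pushed home against the back stop. I handed the job in at about 14.5 s on the robot's clock with the arm clear; the parked scraper, the brush and the purple look-alike were never touched, and I viewed 11 pictures, one over the limit of 10.

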